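# Load a slide carrier into the slide scanner

## Robot

A 6-joint arm with a two-finger parallel gripper is mounted at the origin on the work surface. World frame = base frame: x ahead of the robot, y to its left, z up, the work surface at z = 0. Lengths are in m, angles in rad, forces in N, time in s.
With the tool pointing down it reaches from about 0.25 to 0.775 m from the base axis. Payload 4 kg.
Tool frame: the origin (TCP) lies at the very end of the fingers, on their centre line; the grasp point (between the pads) lies ctrl.grip_depth behind it (ctrl.grip_depth is the distance from the TCP to the grasp point, in m); z points along the fingers, y is the line along which they close (so a half turn about z gives the same grasp; the last joint's range is limited). The gripper opens to 94 mm and grips with 3 to 60 N. Pads are 16 mm wide; open, the fingers measure 119 mm over their backs; the gripper's body (75 mm by 177 mm) begins 78 mm behind the grasp point.
Start: joints at [1.04, 0.087, 1.371, -0, 1.684, -0.103], TCP at [0.228, 0.5, 0.206] pointing down, gripper open.
Joint ranges: [-3.1, 3.1], [-0.76, 2.03], [0.27, 2.55], [-1.08, 4.22], [0.17, 2.65], [-2.57, 2.57]. Speed limits (rad/s): [2.79, 2.79, 3.14, 3.14, 3.14, 3.14].

## Interface

Orientations are given as a unit quaternion [w, x, y, z].
In Python, from cell import ctrl, vision, close_job gives the robot as it stands.
- The arm moves only by the tool step_arm, never from a script. Its arguments are lists of equal length, an entry for each row: "travel": the shift along the tool's x, y, z in units of 25 mm (1.0 is 25 mm), a list of three; "turn": the turn about the tool's z in rad; "fingers": the closure, from 0 (fully open) to 1 (shut). In form: {"travel": [[tx, ty, tz], ...], "turn": [turn, ...], "fingers": [fingers, ...]}. A call has 1 to 8 rows; each row is the pose to reach, as a shift and turn from the pose commanded when the call began, along the tool's axes at that moment; what a row does not reach only later rows make up. A row lasts 1/8 s, in which the tool goes at most 62.5 mm and 10.7 degrees, less where a joint would pass 70% of its speed; a pose out of reach is approached as far as the arm can. A call with a gripper value outside its range is refused whole. The fingers move at their own pace and stop on an object; "squeeze" is the grip in N (left out, the last holds). Time passes only in rows, so rows that repeat a pose let the fingers close. It gives the time, the measured TCP pose, the force, the opening and the grip force at its end, in the units of the state.
- ctrl.sense(): the state, without advancing time (a new reading comes with each control period).
- vision.capture(name): name is "scene" or "top"; returns a dict with "frame" (400x640x3 uint8, blue, green, red), "mtx" (3x3 intrinsics, pixels), "view" (4x4, takes a point from world to camera coordinates). Camera axes: x right, y down, z forward; pixel columns grow to the right and rows downward; lengths in m; the calibration is good to about 2 mm. A picture is of the moment at which its call begins. There is no depth.
- close_job(): hands the job in; it is judged then, once.
The state is a dict: "clock": time; "q": joint angles; "joint_vel": joint speeds; "joint_efforts": joint torques, N m; "ee_pos": TCP position; "tcp_rot": TCP orientation; "ft_force": force on the tool from outside, world axes, zero at the start; "wrist_torque": the same for the moment, N m; "finger_gap": opening from 0.0 (shut) to 1.0 (fully open); "grasp_force": force on a finger pad.
Only numpy, scipy, OpenCV 4.12 (cv2) and the standard library are available. Lean on these libraries where they do the work, as an engineer would, in place of code of your own. Each camera call takes 0.05 s, during which the arm holds its last target. There are 200 camera calls.

## Task

Load the blue-handled slide carrier into the slide scanner: set it on the scanner's black bed between the two guide rails, slides towards the machine and handle outward, and slide it in under the hood until it is fully home against the stop, then let go. Leave the yellow-handled carrier and the little oil bottle where they are.

Things in the scene. Friction and masses are not known exactly. Their poses are not given: they have to be found in the camera images.
- blue_handle (a point): Centre of the blue handle (36 x 16 x 50 high, pinch the 16) at the rear of a loose white slide carrier, plate 140 x 64 x 8 mm, 0.15 kg, two glass slides on it, lying on the bench. Point: 35 above the carrier's underside, on its centre line, 122 behind its front edge, 18 ahead of its rear edge. x: from handle over the slides to the front edge; y: across; z up.
- scanner: White fixed machine. Origin: bench height, middle of the tunnel mouth; x into tunnel, z up. mm: black bed, top z 12, x -170 to stop at 90. Before the mouth open above, rails along it: inner faces y +-42, 10 wide, top z 20. Hood x 0-90: underside z 42, top 82; tunnel walls y +-42. Body behind: x 90-320, z to 153; both 220 wide. Home: handle centre at x -32, z 47; handle stays outside the hood.
- yellow_handle (a point): Centre of the handle of the other slide carrier, alike in every way but with a yellow handle. A bystander, to be left alone.
- oil_mid (a point): Middle (half-way up) of a small loose amber immersion-oil bottle with a black cap, 32 mm across and 65 mm tall, standing on the bench. A bystander, to be left alone.
Mind the look-alikes: they are no part of the job. What is shaped like the part that bears blue_handle but pink or red is not meant.

How it is judged:
At the end, for the whole second after the job is handed in: The blue-handled carrier lies flat on the scanner's bed, front edge under the hood and within 12 mm of the stop, handle outward, between the rails (handle centre within 20 mm of the centre line, carrier within 0.2 rad of the loading direction) (x of scanner in the frame of blue_handle above 0 m and x of blue_handle in the frame of scanner between -0.044 and -0.02 m and y of blue_handle in the frame of scanner between -0.02 and 0.02 m and z of blue_handle in the frame of scanner between 0.041 and 0.053 m and angle between the x axis of blue_handle and the x axis of scanner, either way round below 0.2 rad and angle between blue_handle's own z axis and vertical below 0.1 rad); the robot touches nothing.
It fails at once if the yellow-handled carrier is moved by more than 25 mm (distance of yellow_handle from where it was at the start of the episode above 0.025 m).
It fails at once if the oil bottle is moved or knocked over (its middle shifts by more than 25 mm) (distance of oil_mid from where it was at the start of the episode above 0.025 m).
It also fails if it takes over 38 s, if anything falls off the work surface, if the arm or the gripper's body presses on something with over 40 N, if the wrist force passes 120 N, or if a joint passes its speed limit or range.

## Working session

There is one attempt and no reset: what is moved stays moved. The work goes in short steps, Python scripts to look and compute and a tool call to move; the robot and the scene stay as the last step left them, time stands still between calls to the robot, and variables do not carry over. Pictures are saved under pics/ and viewed, at most 10 in all, crops included, and the job is handed in when it is done.

Besides the shell and the picture viewer there is one more tool, called as name([rows], argument=value, ...), one row to a line, values as JSON. step_arm: Moves the arm, as the interface text tells. Its arguments: {"type":"object","properties":{"travel":{"type":"array","items":{"type":"array","items":{"type":"number"}}},"turn":{"type":"array","items":{"type":"number"}},"fingers":{"type":"array","items":{"type":"number"}},"squeeze":{"type":"number"}},"required":["travel","turn","fingers"]}

```bash
mkdir -p pics; cat > h.py <<'E'
import numpy as np, cv2
from cell import ctrl, vision, close_job
def ray(c,u,v):
    R=c["view"][:3,:3];t=c["view"][:3,3]
    o=-R.T@t; d=R.T@np.linalg.solve(c["mtx"],[u,v,1.]); return o,d
def atz(c,u,v,z):
    o,d=ray(c,u,v); return o+d*(z-o[2])/d[2]
def proj(c,p):
    q=c["view"][:3,:3]@np.array(p)+c["view"][:3,3]; q=c["mtx"]@q; return q[:2]/q[2]
E
python3 - <<'E'
from h import *
for n in("scene","top"):
    c=vision.capture(n); cv2.imwrite(f"pics/{n}0.png",c["frame"]); o,_=ray(c,0,0);print(n,o)
s=ctrl.sense();print(ctrl.grip_depth,s["ee_pos"],s["tcp_rot"],s["clock"])
E
```

```text
scene [ 1.09691506 -0.75644096  0.6773711 ]
top [ 0.33499204 -0.14567275  1.33193919]
0.0188 [0.22793897 0.49999247 0.20444223] [-3.12887568e-04  2.12279127e-01  9.77208565e-01 -9.46143781e-04] 0.1
```

View pics/top0.png

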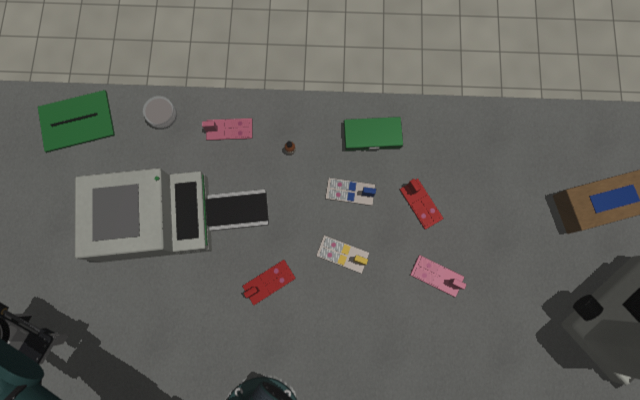

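View pics/scene0.png

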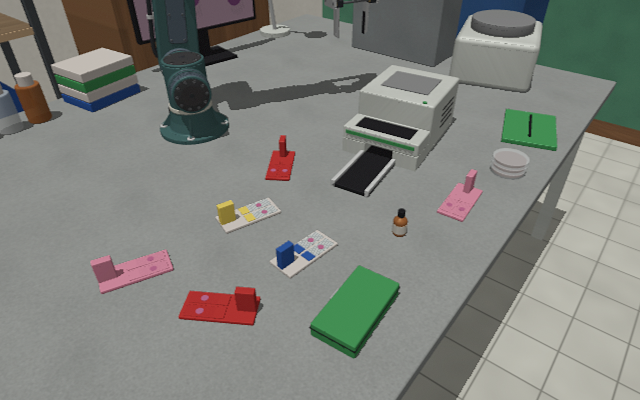

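The top view shows the blue carrier at about (351,191), handle at (369,192), slides to the left. The scanner bed runs from (268,208) to the mouth at (206,211), and yellow is at (343,254). Next I'll enlarge that area.

```bash
python3 - <<'E'
import cv2
t=cv2.imread("pics/top0.png");cv2.imwrite("pics/t1.png",cv2.resize(t[160:260,190:390],None,fx=4,fy=4,interpolation=cv2.INTER_CUBIC))
s=cv2.imread("pics/scene0.png");cv2.imwrite("pics/s1.png",cv2.resize(s[135:285,260:420],None,fx=4,fy=4,interpolation=cv2.INTER_CUBIC))
E
```

```text
(no output)
```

View pics/t1.png

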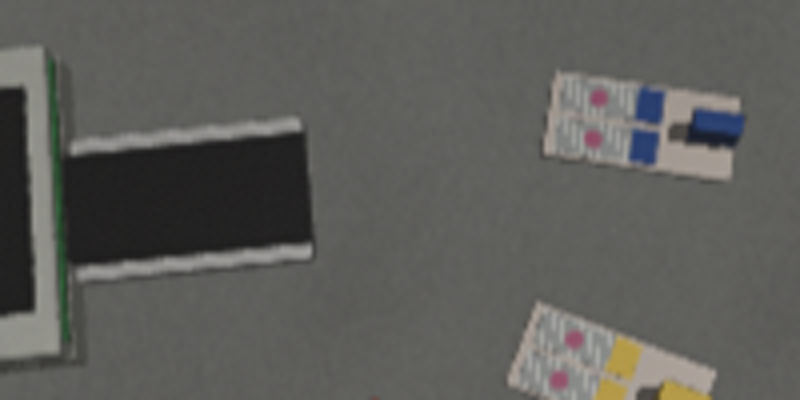

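View pics/s1.png

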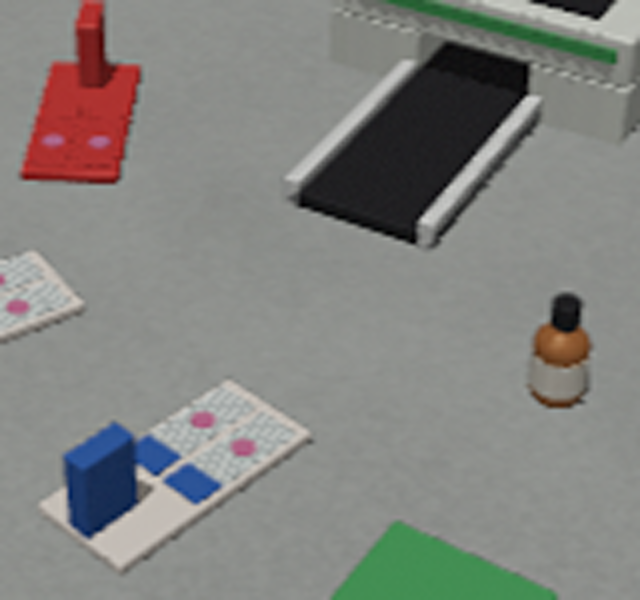

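```bash
python3 - <<'E'
from h import *
c=vision.capture("top")
f=lambda x,y,z:atz(c,190+(x+.5)/4-.5,160+(y+.5)/4-.5,z)[:2]
n=np.linalg.norm
fl,fr,rr,rl=[f(*p,.008) for p in((558,71),(545,156),(732,180),(740,97))]
F=(fl+fr)/2;R=(rl+rr)/2;d=(F-R)/n(F-R)
print("carrier L,W",n(F-R),n(fl-fr),n(rl-rr),"yaw",np.arctan2(d[1],d[0]),"F",F,"R",R,"h",(F+R)/2-d*.052)
print("handle top ctr",f(718,122,.06))
a,b,e,g=[f(*p,.02) for p in((70,149),(301,124),(78,273),(311,251))]
m=(b+g)/2; d2=((a-b)/n(a-b)+(e-g)/n(e-g));d2/=n(d2);
print("rail sep(.094)",n(b-g),"bed end",m,"scanner yaw",np.arctan2(d2[1],d2[0]),"origin",m+.17*d2,"len",n(a-b), "home handle",m+d2*.138)
q=np.array(ctrl.sense()["tcp_rot"]);from scipy.spatial.transform import Rotation as Ro
print(Ro.from_quat(q[[1,2,3,0]]).as_matrix())
s=vision.capture("scene")
O=m+.17*d2; l=np.array([-d2[1],d2[0]])
g=lambda p:((proj(s,p)-[260,135])*4).round()
print("scene check: bed end rail corners",g([*(m+l*.052),.02]),g([*(m-l*.052),.02]),"handle top",g([*((F+R)/2-d*.052),.06]), "front corners",g([*(F+.032*l),.008]))
E
```

```text
carrier L,W 0.13692738316337894 0.06504167008868159 0.06284419059752192 yaw 1.4694603121073717 F [ 0.63599957 -0.1572123 ] R [ 0.62214763 -0.29343723] h [ 0.62381314 -0.277058  ]
handle top ctr [ 0.62220247 -0.27473638]
rail sep(.094) 0.09413582126440806 bed end [0.57189565 0.01904961] scanner yaw 1.710676675922981 origin [0.54819346 0.18738917] len 0.1689850880610327 home handle [0.55265505 0.15570172]
[[-9.09886087e-01  4.14857342e-01 -8.33073067e-04]
 [ 4.14858147e-01  9.09884961e-01 -1.44038633e-03]
 [ 1.60445813e-04 -1.65619463e-03 -9.99998616e-01]]
scene check: bed end rail corners [281. 175.] [429. 223.] handle top [ 94. 441.] front corners [212. 384.]
```

The measured sizes match what was given: plate 137×64 mm against 140×64, rail separation 94 mm. So I'll start moving.

step_arm([
  [-15, -12, 0],
  [-15, -12, 0],
  [-15, -12, 0],
  [-15, -12, 0],
  [-15, -12, 0],
  [-15, -12, 0],
  [-15, -12, 0],
  [-15, -12, 0],
], turn=[1.24, 1.24, 1.24, 1.24, 1.24, 1.24, 1.24, 1.24], fingers=[0, 0, 0, 0, 0, 0, 0, 0], squeeze=25)

```text
clock: 1.2
ee_pos: [0.4455, 0.0694, 0.2054]
tcp_rot: [0.0, 0.742, 0.671, 0.0]
ft_force: [0.4, -0.1, 0.2]
finger_gap: 1.0
grasp_force: 0.0
```

```bash
cat >> h.py <<'E'
from scipy.spatial.transform import Rotation as Ro
def rel(p):
    s=ctrl.sense();q=np.array(s["tcp_rot"]);M=Ro.from_quat(q[[1,2,3,0]]).as_matrix()
    print("t",s["clock"],"tcp",s["ee_pos"].__repr__(),"yaw_y",np.arctan2(M[1,1],M[0,1]),"travel",(M.T@(np.array(p)-s["ee_pos"])/.025).round(2),"F",s["ft_force"],"gap",s["finger_gap"],"gf",s["grasp_force"])
E
python3 -c "
from h import *
rel([.623,-.276,.11])"
```

```text
t 1.2 tcp array([0.44554864, 0.06942171, 0.20537755]) yaw_y -0.0998601422094416 travel [-13.04   8.44   3.82] F [ 0.36096092 -0.08368506  0.23375505] gap 0.9998569411811234 gf 0.0
```

step_arm([
  [-13, 8.4, 3.8],
  [-13, 8.4, 3.8],
  [-13, 8.4, 3.8],
  [-13, 8.4, 3.8],
  [-13, 8.4, 3.8],
  [-13, 8.4, 3.8],
  [-13, 8.4, 3.8],
  [-13, 8.4, 3.8],
], turn=[0, 0, 0, 0, 0, 0, 0, 0], fingers=[0.3, 0.3, 0.3, 0.3, 0.3, 0.3, 0.3, 0.3])

```text
clock: 2.2
ee_pos: [0.6219, -0.2732, 0.1082]
tcp_rot: [-0.002, 0.741, 0.671, -0.0]
ft_force: [0.4, -0.3, -0.2]
finger_gap: 0.696
grasp_force: 0.0
```

```bash
python3 -c "
from h import *
rel([.623,-.276,.019])
c=vision.capture('scene');print(proj(c,ctrl.sense()['ee_pos']))
cv2.imwrite('pics/s2.png',cv2.resize(c['frame'][170:300,220:380],None,fx=4,fy=4,interpolation=cv2.INTER_CUBIC))"
```

```text
t 2.2 tcp array([ 0.62192665, -0.27322595,  0.10822494]) yaw_y -0.09933358167167516 travel [-0.11  0.06  3.57] F [ 0.39384105 -0.27750791 -0.20585131] gap 0.6955482688638388 gf 0.0
[283.26964798 224.46242983]
```

View pics/s2.png

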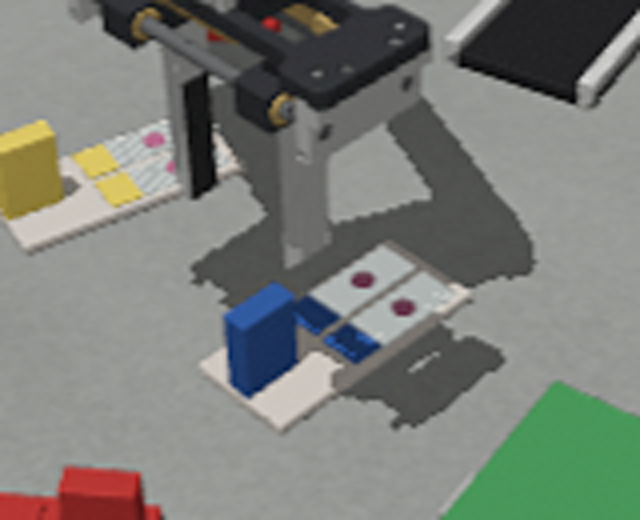

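The fingers straddle the blue handle (handle top at about crop (262,300)), and the yellow carrier is clear of the far finger. Next: descend and grip.

step_arm([
  [0, 0.1, 1.2],
  [0, 0.1, 2.4],
  [0, 0.1, 3.55],
  [0, 0.1, 3.55],
], turn=[0, 0, 0, 0], fingers=[0.3, 0.3, 0.3, 0.3])

```text
clock: 2.75
ee_pos: [0.6229, -0.2695, 0.0194]
tcp_rot: [-0.003, 0.74, 0.673, -0.001]
ft_force: [0.1, -0.4, -0.4]
finger_gap: 0.7
grasp_force: 0.0
```

step_arm([
  [0, 0, 0],
  [0, 0, 0],
  [0, 0, 0],
  [0, 0, 0],
  [0, 0, 0],
  [0, 0, 0],
], turn=[0, 0, 0, 0, 0, 0], fingers=[1, 1, 1, 1, 1, 1], squeeze=30)

```text
clock: 3.5
ee_pos: [0.6249, -0.2723, 0.0218]
tcp_rot: [0.0, 0.741, 0.672, -0.0]
ft_force: [-1.0, -0.3, 0.7]
finger_gap: 0.167
grasp_force: 30.0
```

step_arm([
  [0, 0, -1],
  [0, 0, -2],
  [0, 0, -3],
  [0, 0, -3.2],
  [0, 0, -3.2],
], turn=[0, 0, 0, 0, 0], fingers=[1, 1, 1, 1, 1])

```text
clock: 4.12
ee_pos: [0.6247, -0.272, 0.1009]
tcp_rot: [-0.0, 0.741, 0.672, -0.0]
ft_force: [-0.2, 0.6, -2.6]
finger_gap: 0.171
grasp_force: 30.0
```

```bash
python3 -c "
from h import *
O=np.array([.5482,.1874]);d=np.array([np.cos(1.7107),np.sin(1.7107)])
rel([*(O-.160*d),.1])
c=vision.capture('scene')
cv2.imwrite('pics/s3.png',cv2.resize(c['frame'][150:300,220:400],None,fx=4,fy=4,interpolation=cv2.INTER_CUBIC))"
```

```text
t 4.125 tcp array([ 0.62471371, -0.27202424,  0.10092536]) yaw_y -0.09701758081512624 travel [11.77 -3.32  0.04] F [-0.15791164  0.64029807 -2.61950638] gap 0.1707739443544953 gf 29.978189170360565
```

View pics/s3.png

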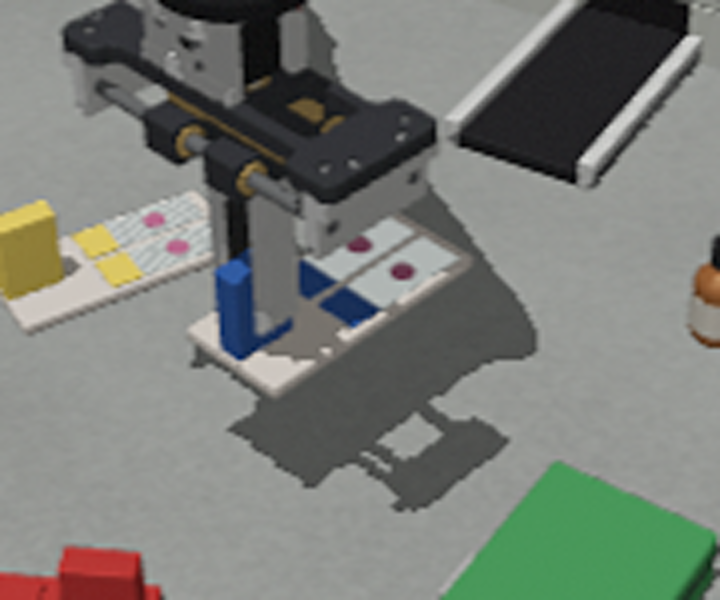

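```bash
python3 -c "
from h import *
c=vision.capture('scene');s=ctrl.sense();p=s['ee_pos'];y=1.571-.097
d=np.array([np.cos(y),np.sin(y)]);l=np.array([-d[1],d[0]])
for off in(0,.004):
  h=p[:2]-off*d
  for n,a,b in(('front right',.122,-.032),('rear right',-.018,-.032),('rear left',-.018,.032)):
    print(off,n,((proj(c,[*(h+a*d+b*l),p[2]-.0218+.008])-[220,150])*4).round())"
```

```text
0 front right [475. 252.]
0 rear right [277. 385.]
0 rear left [188. 324.]
0.004 front right [470. 255.]
0.004 rear right [271. 390.]
0.004 rear left [182. 328.]
```

Level and secure, within about 2 mm. Moving over the bed.

step_arm([
  [2, -0.5, 0],
  [4, -1.1, 0],
  [6, -1.7, 0],
  [8, -2.2, 0],
  [10, -2.8, 0],
  [11.6, -3.2, 0],
  [12.2, -3.4, 0],
  [12.2, -3.4, 0],
], turn=[-0.04, -0.08, -0.12, -0.16, -0.2, -0.237, -0.237, -0.237], fingers=[1, 1, 1, 1, 1, 1, 1, 1], squeeze=40)

```text
clock: 5.22
ee_pos: [0.5694, 0.04, 0.1009]
tcp_rot: [-0.0, 0.656, 0.755, -0.001]
ft_force: [1.0, -0.4, -2.0]
finger_gap: 0.167
grasp_force: 40.0
```

step_arm([
  [0, 0, 0.8],
  [0, 0, 1.4],
  [0, 0, 1.4],
], turn=[0, 0, 0], fingers=[1, 1, 1])

```text
clock: 5.6
ee_pos: [0.5686, 0.0385, 0.0645]
tcp_rot: [-0.002, 0.657, 0.754, -0.002]
ft_force: [0.4, -0.2, -2.0]
finger_gap: 0.167
grasp_force: 40.0
```

```bash
python3 -c "
from h import *
O=np.array([.5482,.1874]);d=np.array([np.cos(1.7107),np.sin(1.7107)])
rel([*(O-.150*d),.036])
a=vision.capture('scene')['frame'][110:230,310:470];b=vision.capture('top')['frame'][170:250,190:310]
z=lambda i:cv2.resize(i,(480,360),interpolation=cv2.INTER_CUBIC)
cv2.imwrite('pics/s4.png',cv2.resize(a,(640,480),interpolation=cv2.INTER_CUBIC));cv2.imwrite('pics/t4.png',cv2.resize(b,None,fx=5,fy=5,interpolation=cv2.INTER_CUBIC))"
```

```text
t 5.6 tcp array([0.56860788, 0.03846184, 0.06448621]) yaw_y 0.13823287762102573 travel [0.01 0.03 1.14] F [ 0.42371369 -0.20155122 -1.96497819] gap 0.16715104515852372 gf 39.97809112071991
```

View pics/s4.png

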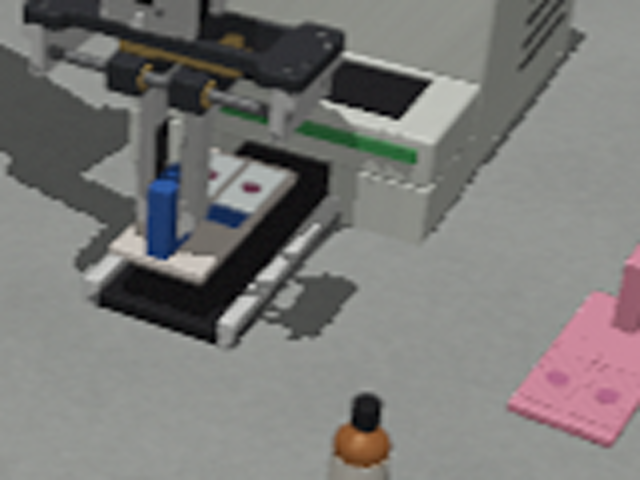

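View pics/t4.png

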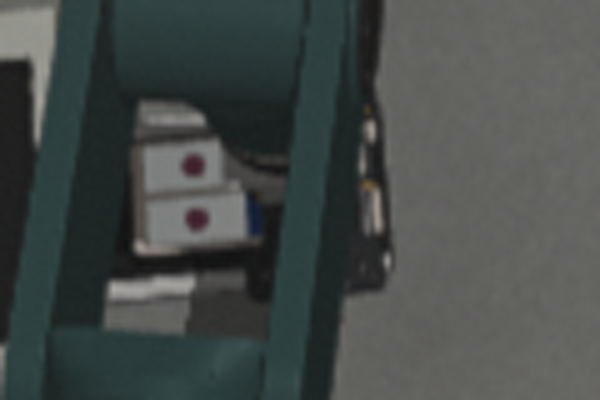

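```bash
python3 -c "
from h import *
O=np.array([.5482,.1874]);d=np.array([np.cos(1.7107),np.sin(1.7107)]);l=np.array([-d[1],d[0]])
def sc(p): p=p[:2]-O; return (np.array([p@d,p@l])*1000).round(1)
c=vision.capture('top');s=vision.capture('scene')
f=lambda x,y,z:sc(atz(c,190+(x+.5)/5-.5,170+(y+.5)/5-.5,z))
g=lambda x,y,z:sc(atz(s,310+(x+.5)/4-.5,110+(y+.5)/4-.5,z))
print('top front',f(133,142,.051),f(137,256,.051),'rails inner',f(170,127,.02),f(150,281,.02))
print('scene rear',g(110,245,.051),g(205,280,.051),'front right',g(297,172,.051),'rail end outer',g(88,285,.02),g(236,345,.01),'rail end inner',g(100,297,.012),g(218,335,.012))
"
```

```text
top front [-33.7 -32.7] [-32.2  33. ] rails inner [-49.3 -46.4] [-32.3  42.9]
scene rear [-171.1   32.3] [-175.9  -35.5] front right [-33.2 -32.2] rail end outer [-176.5   44.3] [-174.7  -58.3] rail end inner [-174.2   36.8] [-173.4  -45.4]
```

step_arm([
  [0, 0.1, 0.6],
  [0, 0.1, 1.0],
  [0, 0.1, 1.15],
  [0, 0.1, 1.2],
  [0, 0.1, 1.2],
], turn=[0, 0, 0, 0, 0], fingers=[1, 1, 1, 1, 1])

```text
clock: 6.42
ee_pos: [0.5725, 0.04, 0.0369]
tcp_rot: [0.0, 0.656, 0.755, 0.0]
ft_force: [0.1, -0.3, -2.5]
finger_gap: 0.166
grasp_force: 40.0
```

step_arm([
  [0, 0, 0.1],
  [0.6, 0, 0.1],
  [1.3, 0, 0.1],
  [2, 0, 0.1],
  [2.7, 0, 0.1],
  [3.4, 0, 0.1],
  [4.0, 0, 0.1],
  [4.0, 0, 0.1],
], turn=[0, 0, 0, 0, 0, 0, 0, 0], fingers=[1, 1, 1, 1, 1, 1, 1, 1])

```text
clock: 7.42
ee_pos: [0.5582, 0.1402, 0.0342]
tcp_rot: [0.0, 0.655, 0.755, 0.0]
ft_force: [-0.1, 0.0, -2.1]
finger_gap: 0.166
grasp_force: 40.0
```

```bash
python3 -c "
from h import *
O=np.array([.5482,.1874]);d=np.array([np.cos(1.7107),np.sin(1.7107)])
rel([*(O-.030*d),.034])"
```

```text
t 7.425 tcp array([0.55820893, 0.14023481, 0.03421688]) yaw_y 0.1418831306703274 travel [ 0.72 -0.13  0.01] F [-0.13001981  0.0250726  -2.05929558] gap 0.1656694010991333 gf 39.978235960006714
```

step_arm([
  [0.2, 0, 0],
  [0.4, 0, 0],
  [0.5, 0, 0],
  [0.6, 0, 0],
  [0.6, 0, 0],
], turn=[0, 0, 0, 0, 0], fingers=[1, 1, 1, 1, 1])

```text
clock: 8.05
ee_pos: [0.5563, 0.154, 0.0342]
tcp_rot: [-0.0, 0.656, 0.755, 0.0]
ft_force: [0.6, 0.4, -1.3]
finger_gap: 0.165
grasp_force: 40.0
```

step_arm([
  [0.1, 0, 0],
  [0.15, 0, 0],
  [0.2, 0, 0],
  [0.2, 0, 0],
], turn=[0, 0, 0, 0], fingers=[1, 1, 1, 1])

```text
clock: 8.55
ee_pos: [0.5557, 0.1587, 0.0343]
tcp_rot: [0.0, 0.656, 0.755, -0.0]
ft_force: [-0.0, -0.8, -1.8]
finger_gap: 0.168
grasp_force: 40.0
```

No contact yet, so I'll keep going in small steps.

step_arm([
  [0.1, 0, 0],
  [0.15, 0, 0],
  [0.15, 0, 0],
], turn=[0, 0, 0], fingers=[1, 1, 1])

```text
clock: 8.93
ee_pos: [0.556, 0.1591, 0.0351]
tcp_rot: [0.003, 0.656, 0.755, -0.002]
ft_force: [1.0, -9.3, 1.6]
finger_gap: 0.169
grasp_force: 40.0
```

step_arm([
  [0.08, 0, 0],
  [0.12, 0, 0],
  [0.12, 0, 0],
], turn=[0, 0, 0], fingers=[1, 1, 1])

```text
clock: 9.3
ee_pos: [0.5561, 0.1592, 0.0357]
tcp_rot: [0.005, 0.656, 0.755, -0.004]
ft_force: [0.4, -15.0, 3.9]
finger_gap: 0.168
grasp_force: 40.0
```

It's against the stop: 15 N, at the expected x. Relax the push, settle down, and release.

step_arm([
  [-0.24, 0, 0.03],
  [-0.24, 0, 0.06],
  [-0.24, 0, 0.06],
], turn=[0, 0, 0], fingers=[1, 1, 1])

```text
clock: 9.68
ee_pos: [0.5563, 0.1589, 0.0338]
tcp_rot: [0.001, 0.656, 0.755, 0.0]
ft_force: [0.1, -6.5, 4.3]
finger_gap: 0.168
grasp_force: 40.0
```

step_arm([
  [0, 0, 0],
  [0, 0, 0],
  [0, 0, 0],
  [0, 0, 0],
  [0, 0, 0],
], turn=[0, 0, 0, 0, 0], fingers=[0.7, 0.5, 0.5, 0.5, 0.5])

```text
clock: 10.3
ee_pos: [0.5555, 0.1597, 0.0327]
tcp_rot: [-0.0, 0.656, 0.755, 0.0]
ft_force: [-0.6, -0.8, -0.2]
finger_gap: 0.497
grasp_force: 0.0
```

step_arm([
  [0, 0, -1],
  [0, 0, -2],
  [0, 0, -4],
  [0, 0, -6],
  [-4, 0, -8],
  [-8, 0, -8],
  [-8, 0, -8],
], turn=[0, 0, 0, 0, 0, 0, 0], fingers=[0.5, 0.5, 0.5, 0.5, 0.5, 0.5, 0.5])

```text
clock: 11.18
ee_pos: [0.5809, -0.0195, 0.2306]
tcp_rot: [0.001, 0.656, 0.755, 0.001]
ft_force: [1.2, -0.9, 0.4]
finger_gap: 0.503
grasp_force: 0.0
```

```bash
python3 -c "
from h import *
O=np.array([.5482,.1874]);d=np.array([np.cos(1.7107),np.sin(1.7107)]);l=np.array([-d[1],d[0]])
s=vision.capture('scene');H=O-.032*d
for a,b in((-.018,-.008),(-.018,.008),(.018,-.008)):print(((proj(s,[*(H+a*d+b*l),.072])-[310,110])*4).round())
cv2.imwrite('pics/s5.png',cv2.resize(s['frame'][110:230,310:470],(640,480),interpolation=cv2.INTER_CUBIC))"
```

```text
[253. 145.]
[231. 138.]
[276. 121.]
```

View pics/s5.png

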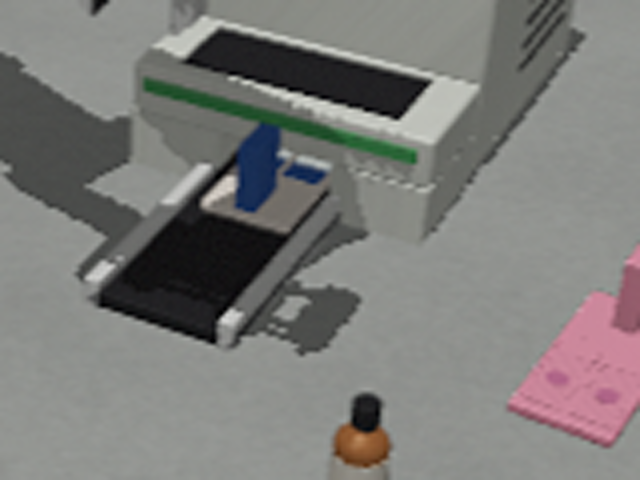

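The carrier lies flat between the rails with its handle outside the hood. The handle top, rear edge at about (238–257,149), matches the predicted home position once the known image offset is taken into account. Handing in.

```bash
python3 -c "
from h import *
print(close_job())"
```

```text
the job is handed in; nothing more can be done
None
```

The blue-handled carrier is in the scanner, flat on the bed and home against the stop. I released it, left the yellow carrier and oil bottle alone, and handed the job in at about 11 s; no verdict came back.

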